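# Change over the hub trays on the finishing bench

## Robot

A 6-joint arm with a two-finger parallel gripper is mounted at the origin on the work surface. World frame = base frame: x ahead of the robot, y to its left, z up, the work surface at z = 0. Lengths are in m, angles in degrees, forces in N, time in s.
With the tool pointing down it reaches from about 0.25 to 0.725 m from the base axis. Payload 9.7 kg.
Tool frame: the origin (TCP) lies between the finger pads; the fingertips stand 11 mm ahead of it and the grasp point (between the pads) lies 8 mm behind it; z points along the fingers, x is the direction in which the jaws open and shut, and the axes are right-handed (so a half turn about z gives the same grasp; the last joint's range is limited). The gripper opens to 85 mm and grips with 20 to 120 N. Pads are 22 mm wide; open, the fingers measure 114 mm over their backs; the gripper's body (76 mm by 85 mm) begins 54 mm behind the grasp point. The pads swing forward as they close: fully open they stand 13 mm farther back than shut.
Start: joints at [75.688, 4.979, 10.078, 95.1, 0, 90], TCP at [0.136, 0.533, 0.242] pointing down, gripper open.
Joint ranges: [-179.16, 179.16], [-48.56, 103.87], [-65.8, 70.77], [-126.05, 130.52], [-82.76, 87.17], [-180, 180]. Speed limits (degrees/s): [127.2, 127.2, 147.25, 180, 180, 180].

## Interface

Orientations are given as [roll, pitch, yaw] about the fixed x, y, z axes, in that order (R = Rz(yaw) Ry(pitch) Rx(roll)).
In Python, from workcell import get_obs, camera, job_done gives the robot as it stands.
- The arm moves only by the tool arm_command, never from a script. Its argument "increments" is a list of rows, each a list of 2 entries, a list of its own where there are three numbers: the shift along the tool's x, y, z in units of 25 mm (1.0 is 25 mm), then the turn about the tool's z in units of 6 degrees (1.0 is 6 degrees). In form: [[[dx, dy, dz], roll], ...]. A call has 1 to 5 rows; each row is the pose to reach, as a shift and turn from the pose measured when the call began, along the tool's axes at that moment; what a row does not reach only later rows make up. A row lasts 1/10 s, in which the tool goes at most 50 mm and 8.59 degrees, less where a joint would pass 70% of its speed; a pose out of reach is approached as far as the arm can. A call with a gripper value outside its range is refused whole. "claw" is the closure, from -1 (fully open) to 1 (shut), so that 0 is half open, set as the call begins (left out, the last holds). The fingers move at their own pace and stop on an object; "force" is the grip in N (left out, the last holds). Time passes only in rows, so rows that repeat a pose let the fingers close. It gives the time, the measured TCP pose, the force and the opening at its end, in the units of the state.
- get_obs(): the state, without advancing time (a new reading comes with each control period).
- camera(name): name is "scene" or "top" or "wrist"; returns a dict with "frame" (384x512x3 uint8, red, green, blue), "range_z" (384x512 float32, m along the optical axis (not along the pixel's ray), 0 where there is no reading), "K" (3x3 intrinsics, pixels), "R" (3x3) and "t" (3): a world point X has camera coordinates R X + t; the wrist camera has in their place "hand_eye" (4x4, takes a point from camera to tool coordinates, whose origin is the TCP and whose axes are the tool frame's). Camera axes: x right, y down, z forward; pixel columns grow to the right and rows downward; lengths in m; the calibration is good to about 2 mm. A picture is of the moment at which its call begins: read the wrist's pose just before it.
- job_done(): hands the job in, once; it reports no verdict.
The state is a dict: "time": time; "q": joint angles; "qd": joint speeds; "joint_efforts": joint torques, N m; "ee_pos": TCP position; "tcp_rot": TCP orientation; "wrist_force": force on the tool from outside, world axes, zero at the start; "torque": the same for the moment, N m; "opening": finger opening in m.
Only numpy, scipy, OpenCV 4.12 (cv2) and the standard library are available. Lean on these libraries where they do the work, as an engineer would, in place of code of your own. Each camera call takes 0.05 s, during which the arm holds its last target.

## Task

Change over the hub trays: first push the grey tray, which has been left partly out, fully home with the fingertips, then hook a fingertip behind the front lip of the blue tray and draw it all the way out along its rails. Do both gently, without pinching the lips, so that the hubs stay standing in their trays, and lift or move nothing else on the bench. Finish with the hand clear.

Things in the scene. Friction and masses are not known exactly. Their poses are not given: they have to be found in the camera images.
- grey_unit: low fixed slide unit of the grey tray, screwed to the bench: two aluminium side rails 240 mm long, 156 mm apart over the outside, tops 34 mm above the bench. Origin on the bench. Its +x axis points along the rails to the closed back; the tray draws out towards -x, which is roughly towards the robot (x, y, yaw all vary).
- grey_tray (a joint): how far the grey plastic tray stands out, m: 0 = fully home, 0.14 = fully out (stops at both). About 2 N of friction; stays where left. Starts 0.06 to 0.10. Tray 124 mm wide, 230 mm long; top of its flat floor 18 mm above the bench, side and back walls 16 mm higher, 4 mm thick. Cannot leave its rails.
- grey_lip (a point): upright front lip of the grey tray. Point: mid-width, foot of the lip's inner face, at floor level (18 mm above the bench). x points back into the tray along the rails (drawing out is -x), z up. Lip 34 mm tall above the floor, 124 mm wide (y), 8 mm thick in all: outer face at x = -0.008. At least 90 mm of floor behind it is empty before the hubs.
- blue_unit: low fixed slide unit of the blue tray, screwed to the bench: two aluminium side rails 240 mm long, 156 mm apart over the outside, tops 34 mm above the bench. Origin on the bench. Its +x axis points along the rails to the closed back; the tray draws out towards -x, which is roughly towards the robot (x, y, yaw all vary).
- blue_tray (a joint): how far the blue plastic tray stands out, m: 0 = fully home, 0.14 = fully out (stops at both). About 2 N of friction; stays where left. Starts 0 to 0.02. Tray 124 mm wide, 230 mm long; top of its flat floor 18 mm above the bench, side and back walls 16 mm higher, 4 mm thick. Cannot leave its rails.
- blue_lip (a point): upright front lip of the blue tray. Point: mid-width, foot of the lip's inner face, at floor level (18 mm above the bench). x points back into the tray along the rails (drawing out is -x), z up. Lip 34 mm tall above the floor, 124 mm wide (y), 8 mm thick in all: outer face at x = -0.008. At least 90 mm of floor behind it is empty before the hubs.
- grey_hub1_mid (a point): turned aluminium hub standing upright on its wide flange, 44 mm across at most, 55 mm tall, about 120 g; this point is its centre, half-way up, z up its axis. It stands in the rear part of the grey tray and rides with it.
- grey_hub2_mid (a point): turned aluminium hub standing upright on its wide flange, 44 mm across at most, 55 mm tall, about 120 g; this point is its centre, half-way up, z up its axis. It stands in the rear part of the grey tray and rides with it.
- blue_hub1_mid (a point): turned aluminium hub standing upright on its wide flange, 44 mm across at most, 55 mm tall, about 120 g; this point is its centre, half-way up, z up its axis. It stands in the rear part of the blue tray and rides with it.
- blue_hub2_mid (a point): turned aluminium hub standing upright on its wide flange, 44 mm across at most, 55 mm tall, about 120 g; this point is its centre, half-way up, z up its axis. It stands in the rear part of the blue tray and rides with it.
- spare_hub: another such hub (44 mm across, 55 mm tall) standing on the bench at the left; origin at its foot. Bystander.
- spray: white bottle with blue cap, 72 mm across, 190 mm tall, on the bench at the left; origin at its foot. Bystander.
- wrench: steel wrench about 220 mm long lying on the bench at the right; origin mid-length underneath. Bystander.
- plug: orange plastic plug, 30 mm across, 28 mm tall, on the bench between the two slide units; origin at its foot. Bystander.
- jar: amber jar with steel lid, 60 mm across, 75 mm tall, on the bench at the right; origin at its foot. Bystander.
Things that resemble listed ones, but are neither listed nor needed, are in the scene too. Leave any pink or yellow look-alike of the part that bears blue_hub2_mid alone. What is shaped like the part that bears blue_hub1_mid but red is not meant.

How it is judged (in metres and radians):
On the way, in this order (a step that is already met when the one before it is completed fails the run):
1. the grey tray is pushed fully home, the blue one not yet drawn out (value of joint grey_tray below 0.008 m and value of joint blue_tray below 0.06 m), for 0.2 s.
2. the blue tray is drawn fully out (value of joint blue_tray above 0.128 m), for 0.2 s.
At the end, for the whole second after the job is handed in: the grey tray is home (within 8 mm of its stop), the blue tray is out (within 12 mm of its stop) and at rest, and all four hubs stand upright (within 0.15 rad) on the floors of their own trays (value of joint grey_tray below 0.008 m and value of joint blue_tray above 0.128 m and velocity of joint blue_tray between -0.01 and 0.01 m/s and angle between each of grey_hub1_mid, grey_hub2_mid, blue_hub1_mid, blue_hub2_mid's own z axis and vertical below 0.15 rad and x of grey_hub1_mid in the frame of grey_lip between 0.01 and 0.215 m and y of grey_hub1_mid in the frame of grey_lip between -0.055 and 0.055 m and height (world z) of each of grey_hub1_mid, grey_hub2_mid, blue_hub1_mid, blue_hub2_mid below 0.056 m and x of grey_hub2_mid in the frame of grey_lip between 0.01 and 0.215 m and y of grey_hub2_mid in the frame of grey_lip between -0.055 and 0.055 m and x of blue_hub1_mid in the frame of blue_lip between 0.01 and 0.215 m and y of blue_hub1_mid in the frame of blue_lip between -0.055 and 0.055 m and x of blue_hub2_mid in the frame of blue_lip between 0.01 and 0.215 m and y of blue_hub2_mid in the frame of blue_lip between -0.055 and 0.055 m); the robot touches nothing.
It fails at once if a tray's lip is pinched (both its faces held between the fingers) ((contact force between the fingers and grey_tray_c4 above 1.5 N and contact force between the fingers and grey_tray_c5 above 1.5 N) or (contact force between the fingers and blue_tray_c4 above 1.5 N and contact force between the fingers and blue_tray_c5 above 1.5 N)).
It fails at once if a tray or its slide is pushed or pulled roughly (over 60 N) (contact force between the fingers and grey_unit above 60 N or contact force between the fingers and blue_unit above 60 N).
It fails at once if a hub is lifted off its tray, or knocked over (height (world z) of any of grey_hub1_mid, grey_hub2_mid, blue_hub1_mid, blue_hub2_mid above 0.065 m or angle between any of grey_hub1_mid, grey_hub2_mid, blue_hub1_mid, blue_hub2_mid's own z axis and vertical above 0.5 rad).
It fails at once if something else on the bench is disturbed (moved over 30 mm) (distance of any of spare_hub, spray, wrench, plug, jar from where it was at the start of the episode above 0.03 m).
It also fails if it takes over 54 s, if anything falls off the work surface, if the arm or the gripper's body presses on something with over 40 N, if the wrist force passes 120 N, or if a joint passes its speed limit or range.

## Working session

There is one attempt and no reset: what is moved stays moved. The work goes in short steps, Python scripts to look and compute and a tool call to move; the robot and the scene stay as the last step left them, time stands still between calls to the robot, and variables do not carry over. Pictures are saved under pics/ and viewed, and the job is handed in when it is done.

Besides the shell and the picture viewer there is one more tool, called after "Call:" as a command line: name --argument value ..., lists and objects as JSON in quotes. arm_command: Moves the arm, as the interface text tells. Its arguments: {"type":"object","properties":{"increments":{"type":"array"},"claw":{"type":"number"},"force":{"type":"number"}},"required":["increments"]}

```bash
ls; mkdir -p pics; python3 - <<'E'
from workcell import get_obs, camera
import cv2,numpy as np
o=get_obs(); print(o)
for n in ("scene","top"):
    c=camera(n); cv2.imwrite(f"pics/{n}0.png",c["frame"][:,:,::-1]); np.savez(f"{n}0.npz",**c); print(n,c["K"],c["R"],c["t"],(c["range_z"]>0).mean())
E
```

```text
pics
{'time': 0.0, 'q': array([7.56892956e+01, 5.00977109e+00, 1.00350230e+01, 9.50989372e+01,
       1.08614532e-03, 8.99990854e+01]), 'qd': array([ 0.00531726,  0.01104626,  0.05233589, -0.11508515,  0.07569388,
        0.01970026]), 'joint_efforts': array([-4.82177984e-04, -5.20396614e+01,  4.64801967e+01,  1.65039708e-02,
        4.77179674e-05, -4.76145843e-06]), 'ee_pos': array([0.13589238, 0.53273223, 0.2416009 ]), 'tcp_rot': array([-1.79998913e+02,  7.36852842e-02,  7.56902102e+01]), 'wrist_force': array([0.420463  , 0.5055974 , 0.23856121]), 'torque': array([-0.04817481, -0.01443567, -0.05893467]), 'opening': 0.08534563422769834}
scene [[362.81977797   0.         256.75777997]
 [  0.         362.81977797 191.26749043]
 [  0.           0.           1.        ]] [[ 0.2432539   0.96983453 -0.01576436]
 [ 0.6981462  -0.18634556 -0.6912794 ]
 [-0.67336426  0.15715059 -0.72241558]] [-0.1434551  -0.4021974   1.50683502] 0.9960225423177084
top [[457.30382389   0.         256.48585565]
 [  0.         457.30382389 200.51521716]
 [  0.           0.           1.        ]] [[ 0.00929857 -0.99990796 -0.00987952]
 [-0.9801732  -0.0071586  -0.19801325]
 [ 0.1979243   0.01152488 -0.98014955]] [-0.0086827   0.62274103  1.19086027] 0.9958953857421875
```

View pics/scene0.png

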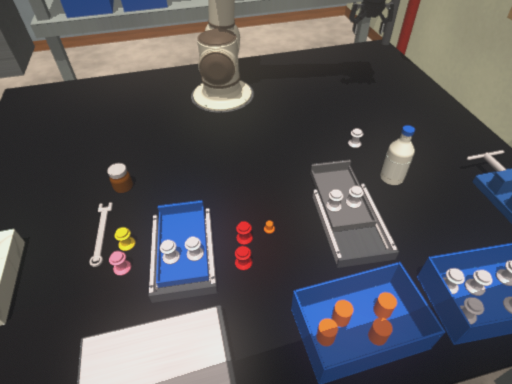

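View pics/top0.png

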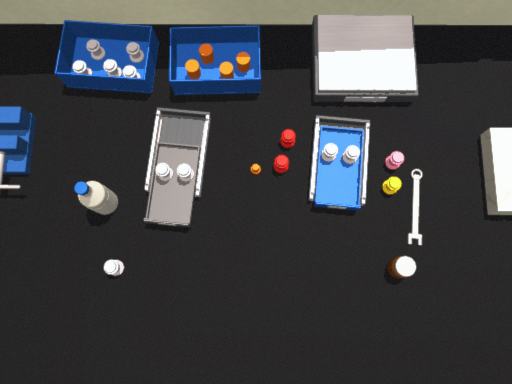

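The top view shows the grey tray at left (lip near px (165,222), standing out) and the blue tray at right (lip near (337,207)). Red look-alikes are at (288,138) and (281,163), pink at (395,160), yellow at (392,186). The plug is at (256,169). Next I'll enlarge the trays and measure them.

```bash
cat > h.py <<'E'
import numpy as np,cv2
def cloud(c):
    K=c["K"];z=c["range_z"];h,w=z.shape
    u,v=np.meshgrid(np.arange(w),np.arange(h))
    P=np.stack([(u-K[0,2])/K[0,0]*z,(v-K[1,2])/K[1,1]*z,z],-1)
    return (P-c["t"])@c["R"]
E
python3 - <<'E'
from h import *
c=np.load("top0.npz");s=np.load("scene0.npz")
a=cv2.resize(c["frame"][95:240,135:215,::-1],None,fx=4,fy=4,interpolation=2)
b=cv2.resize(c["frame"][95:240,300:380,::-1],None,fx=4,fy=4,interpolation=2)
cv2.imwrite("pics/crop0.png",np.hstack([a,b]))
for n,d in(("top",c),("scene",s)):
    P=cloud(d); z=P[...,2]
    print(n,"bench z",np.median(z[np.abs(z)<.02]))
    for nm,lo,hi in(("grey",0.08,.35),("blue",-.33,-.1)):
        m=(P[...,1]>lo)&(P[...,1]<hi)&(P[...,0]>.3)&(P[...,0]<.75)
        Q=P[m]
        # lip pts: z .045-.058 
        L=Q[(Q[:,2]>.042)&(Q[:,2]<.058)]
        # rails
        R=Q[(Q[:,2]>.029)&(Q[:,2]<.039)]
        r=cv2.minAreaRect(R[:,:2].astype(np.float32)*1000)
        print(nm,len(L),len(R),r,cv2.boxPoints(r).round(0).tolist())
        x0=np.sort(L[:,0])[:3]; F=L[L[:,0]<x0[0]+.05]
        print(" lip",len(F),cv2.minAreaRect(F[:,:2].astype(np.float32)*1000),F.mean(0))
        H=Q[(Q[:,2]>.064)&(Q[:,2]<.08)]; print(" hubs",len(H),H[:,:2].mean(0) if len(H) else 0)
E
```

```text
top bench z 0.001306712495260039
grey 159 522 ((657.5996704101562, 236.74783325195312), (157.6016845703125, 196.10809326171875), 85.20410919189453) [[553.0, 166.0], [749.0, 150.0], [762.0, 307.0], [566.0, 323.0]]
 lip 156 ((564.588134765625, 244.4603271484375), (123.0239486694336, 9.224407196044922), 84.70526123046875) [0.56439783 0.24452289 0.05160703]
 hubs 281 [0.70673068 0.2295461 ]
blue 175 474 ((683.0128173828125, -233.55059814453125), (156.84494018554688, 145.61575317382812), 85.12507629394531) [[604.0, -306.0], [749.0, -318.0], [762.0, -162.0], [617.0, -149.0]]
 lip 175 ((616.03173828125, -226.74298095703125), (123.23773956298828, 10.304102897644043), 84.57559204101562) [ 0.61580219 -0.22581808  0.05128935]
 hubs 16 [ 0.74728111 -0.2615615 ]
scene bench z 0.0012211673010659287
grey 201 540 ((661.9454956054688, 233.52178955078125), (157.02896118164062, 190.34327697753906), 84.5988540649414) [[560.0, 164.0], [749.0, 146.0], [764.0, 303.0], [575.0, 321.0]]
 lip 162 ((567.2110595703125, 242.3896484375), (124.20918273925781, 11.572566032409668), 84.43037414550781) [0.56868832 0.24255509 0.04979215]
 hubs 226 [0.71412187 0.22515091]
blue 202 511 ((686.8449096679688, -235.80154418945312), (157.08631896972656, 137.48818969726562), 85.73456573486328) [[612.0, -309.0], [750.0, -319.0], [761.0, -163.0], [624.0, -152.0]]
 lip 202 ((618.6221923828125, -229.2163543701172), (122.89989471435547, 12.572502136230469), 84.16848754882812) [ 0.61988005 -0.22929141  0.04973602]
 hubs 0 0
```

View pics/crop0.png

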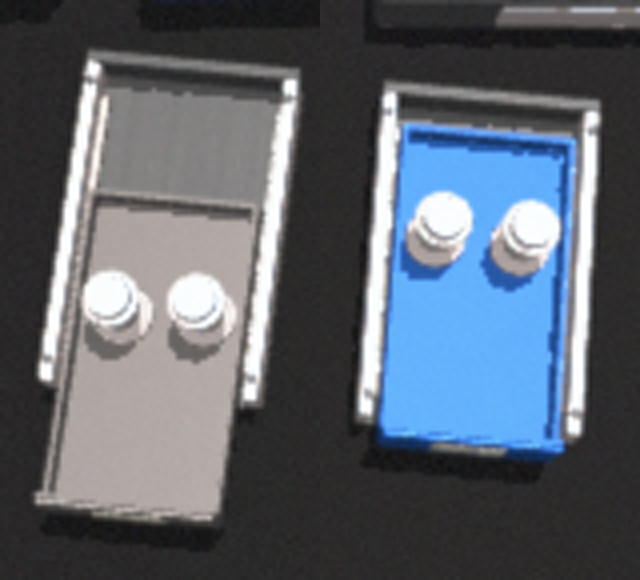

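Call:
arm_command --increments '[[[-0.6, 1.35, 0], -0.3], [[-1.2, 2.7, 0], -0.6], [[-1.8, 4.05, 0], -0.9], [[-2.4, 5.4, 0], -1.2], [[-3.0, 6.75, 0], -1.55]]' --claw 1 --force 40

```text
time: 0.6
ee_pos: [0.2818, 0.4172, 0.2414]
tcp_rot: [-180.0, 0.1, 85.1]
wrist_force: [1.1, 0.7, -0.4]
opening: 0.012
```

```bash
cat > go.py <<'E'
import sys,numpy as np
from workcell import get_obs
o=get_obs();p=o["ee_pos"];y=np.radians(o["tcp_rot"][2])
t=np.array([float(v) for v in sys.argv[1:4]]);yt=float(sys.argv[4])
d=t-p;c,s=np.cos(y),np.sin(y)
print("t",round(o["time"],2),"p",p.round(4),"rot",o["tcp_rot"].round(2),"open",round(o["opening"],4),"F",o["wrist_force"].round(1),"q",o["q"].round(0))
print("units",(np.array([d[0]*c+d[1]*s,d[0]*s-d[1]*c,-d[2]])/.025).round(2),"roll",round(-(((yt-np.degrees(y))+180)%360-180)/6,2))
E
python3 go.py .5 .25 .242 85
```

```text
t 0.6 p [0.2818 0.4172 0.2414] rot [-1.7998e+02  9.0000e-02  8.5080e+01] open 0.012 F [ 1.1  0.7 -0.4] q [56. -1.  4. 95. -0. 61.]
units [-5.91  9.27 -0.02] roll 0.01
```

Turn sign confirmed. I'll continue to a point in front of the grey lip.

Call:
arm_command --increments '[[[-0.6, 0.93, 0], 0], [[-1.2, 1.86, 0], 0], [[-2.1, 3.25, 0], 0], [[-3.0, 4.65, 0], 0], [[-3.9, 6.0, 0], 0]]'

```text
time: 1.1
ee_pos: [0.4239, 0.306, 0.2412]
tcp_rot: [-180.0, 0.1, 85.1]
wrist_force: [0.5, 0.3, 0.7]
opening: 0.0
```

Call:
arm_command --increments '[[[-0.5, 0.8, 1.0], 0], [[-1.0, 1.6, 2.0], 0], [[-1.5, 2.4, 3.0], 0], [[-2.0, 3.2, 4.0], 0], [[-2.0, 3.2, 4.0], 0]]'

```text
time: 1.6
ee_pos: [0.4991, 0.2468, 0.137]
tcp_rot: [-179.7, 0.3, 85.0]
wrist_force: [-1.1, -0.3, -0.8]
opening: 0.0001
```

```bash
python3 go.py .515 .248 .046 85; python3 - <<'E'
from workcell import camera
import cv2,numpy as np
from h import *
c=camera("wrist"); cv2.imwrite("pics/w1.png",c["frame"][:,:,::-1]); print(c["hand_eye"].round(3))
c=camera("scene"); cv2.imwrite("pics/s1.png",c["frame"][:,:,::-1])
E
```

```text
t 1.6 p [0.4991 0.2468 0.137 ] rot [-179.68    0.31   84.95] open 0.0001 F [-1.1 -0.3 -0.8] q [26.  6. -1. 84. -0. 31.]
units [0.1  0.63 3.64] roll -0.01
[[ 1.     0.001  0.    -0.   ]
 [-0.001  0.958  0.285 -0.073]
 [ 0.    -0.285  0.958 -0.131]
 [ 0.     0.     0.     1.   ]]
```

View pics/w1.png

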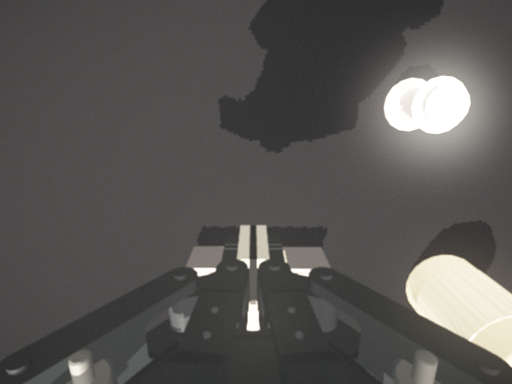

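View pics/s1.png

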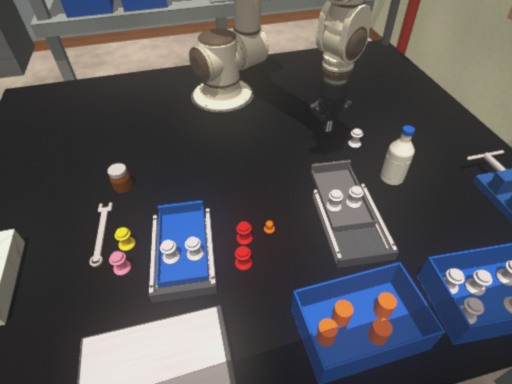

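The wrist view shows the shut fingers at (255,240) over bare bench. The spare hub (430,105) and bottle (465,300) are well off to the side. The scene view agrees, so I'll lower in front of the grey lip.

Call:
arm_command --increments '[[[0, 0, 0.9], 0], [[0, 0.1, 1.8], 0], [[0.1, 0.2, 2.7], 0], [[0.1, 0.3, 3.5], 0], [[0.1, 0.4, 3.6], 0]]'

```text
time: 2.2
ee_pos: [0.5076, 0.2507, 0.0497]
tcp_rot: [-179.8, 0.2, 85.1]
wrist_force: [-0.8, -0.5, -0.3]
opening: -0.0001
```

```bash
python3 go.py .64 .236 .046 85; python3 - <<'E'
from workcell import camera
import cv2,numpy as np
from h import *
o=[]
for n,(r0,r1,c0,c1) in(("scene",(80,270,270,430)),("top",(100,300,120,280))):
    c=camera(n); o.append(cv2.resize(c["frame"][r0:r1,c0:c1,::-1],(400,500)))
cv2.imwrite("pics/s2.png",np.hstack(o))
E
```

```text
t 2.2 p [0.5076 0.2507 0.0497] rot [-179.76    0.2    85.1 ] open -0.0001 F [-0.8 -0.5 -0.3] q [26.  8. -8. 74. -0. 31.]
units [-0.13  5.33  0.15] roll 0.02
```

View pics/s2.png

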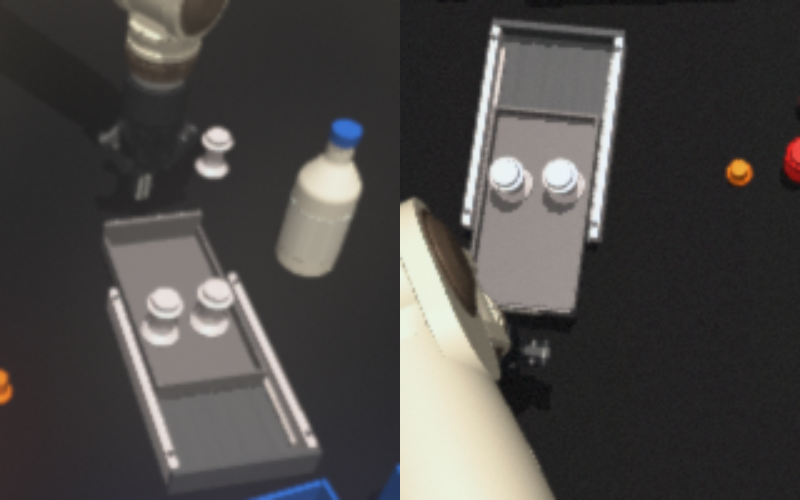

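The shut fingertips stand just in front of the grey lip, at its middle (left crop, tips at (143,187)). Now I'll approach and push slowly.

Call:
arm_command --increments '[[[0, 0.3, 0.1], 0], [[0, 0.6, 0.15], 0], [[0, 0.9, 0.15], 0], [[0, 1.15, 0.15], 0], [[0, 1.3, 0.15], 0]]'

```text
time: 2.8
ee_pos: [0.542, 0.2479, 0.0481]
tcp_rot: [-179.9, 0.1, 85.0]
wrist_force: [0.4, 0.4, -0.2]
opening: 0.0002
```

Call:
arm_command --increments '[[[0, 0.1, 0], 0], [[0, 0.22, 0], 0], [[0, 0.35, 0], 0], [[0, 0.5, 0], 0], [[0, 0.65, 0], 0]]'

```text
time: 3.3
ee_pos: [0.5582, 0.2464, 0.048]
tcp_rot: [-179.9, 0.1, 85.1]
wrist_force: [-3.3, -0.2, -0.0]
opening: 0.0002
```

Call:
arm_command --increments '[[[0, 0.15, 0], 0], [[0, 0.3, 0], 0], [[0, 0.45, 0], 0], [[0, 0.6, 0], 0], [[0, 0.75, 0], 0]]'

```text
time: 3.8
ee_pos: [0.5772, 0.2447, 0.048]
tcp_rot: [-179.9, 0.1, 85.0]
wrist_force: [-2.7, -1.3, 0.9]
opening: 0.0001
```

```bash
python3 go.py .64 .236 .046 85; python3 - <<'E'
from workcell import camera
import cv2,numpy as np
from h import *
o=[]
for n,(r0,r1,c0,c1) in(("scene",(80,270,270,430)),("top",(100,300,120,280))):
    c=camera(n); o.append(cv2.resize(c["frame"][r0:r1,c0:c1,::-1],(400,500)))
cv2.imwrite("pics/s3.png",np.hstack(o))
E
```

```text
t 3.8 p [0.5772 0.2447 0.048 ] rot [-1.7988e+02  1.4000e-01  8.5050e+01] open 0.0001 F [-2.7 -1.3  0.9] q [23. 16.  1. 75. -0. 28.]
units [-0.13  2.53  0.08] roll 0.01
```

View pics/s3.png

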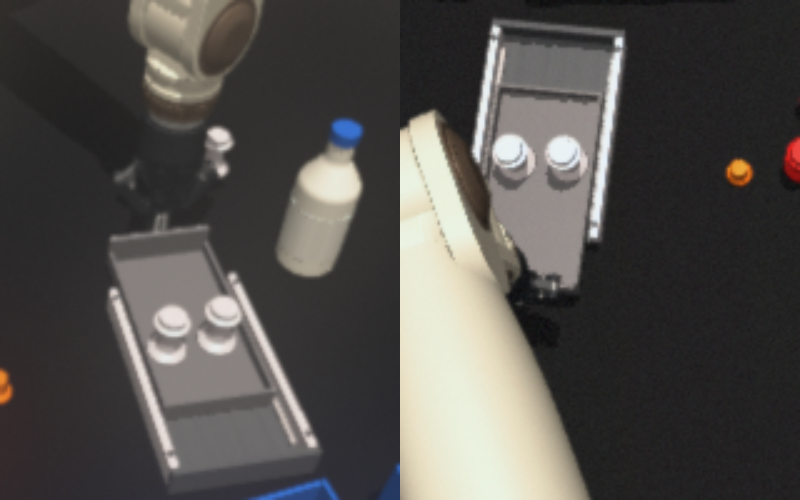

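It's sliding: the tray has moved in, the hubs are upright and the force is about 3 N. I'll keep pushing.

Call:
arm_command --increments '[[[0, 0.15, 0], 0], [[0, 0.3, 0], 0], [[0, 0.45, 0], 0], [[0, 0.6, 0], 0], [[0, 0.75, 0], 0]]'

```text
time: 4.4
ee_pos: [0.5966, 0.2431, 0.0479]
tcp_rot: [-179.9, 0.1, 85.0]
wrist_force: [-2.6, -1.2, 0.7]
opening: -0.0001
```

Call:
arm_command --increments '[[[0, 0.12, 0], 0], [[0, 0.24, 0], 0], [[0, 0.36, 0], 0], [[0, 0.48, 0], 0], [[0, 0.6, 0], 0]]'

```text
time: 4.9
ee_pos: [0.6117, 0.2417, 0.0479]
tcp_rot: [-179.9, 0.1, 85.0]
wrist_force: [-1.8, -1.6, 2.1]
opening: -0.0001
```

```bash
python3 go.py .64 .236 .046 85; python3 - <<'E'
from workcell import camera
import cv2,numpy as np
from h import *
o=[]
for n,(r0,r1,c0,c1) in(("scene",(80,270,270,430)),("top",(100,300,120,280))):
    c=camera(n); o.append(cv2.resize(c["frame"][r0:r1,c0:c1,::-1],(400,500)))
cv2.imwrite("pics/s4.png",np.hstack(o))
E
```

```text
t 4.9 p [0.6117 0.2417 0.0479] rot [-1.7991e+02  1.3000e-01  8.5030e+01] open -0.0001 F [-1.8 -1.6  2.1] q [22. 20.  7. 76. -0. 27.]
units [-0.13  1.15  0.07] roll 0.01
```

View pics/s4.png

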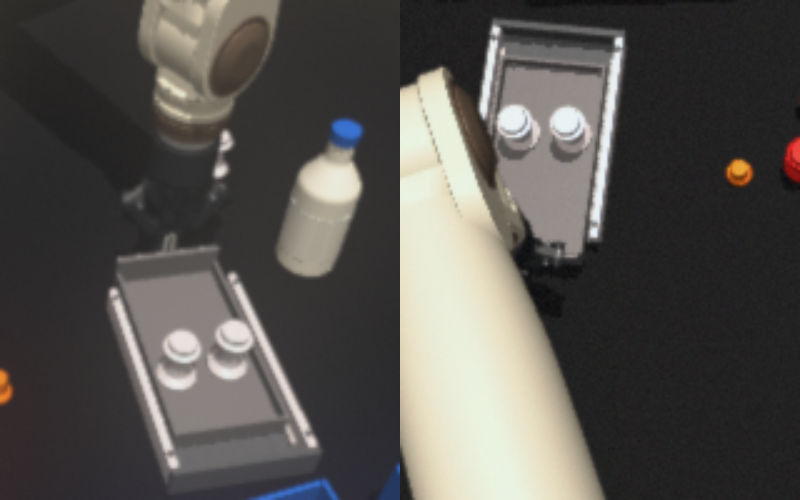

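Call:
arm_command --increments '[[[0, 0.1, 0], 0], [[0, 0.2, 0], 0], [[0, 0.3, 0], 0], [[0, 0.4, 0], 0], [[0, 0.5, 0], 0]]'

```text
time: 5.5
ee_pos: [0.6247, 0.2407, 0.0478]
tcp_rot: [-179.9, 0.1, 85.0]
wrist_force: [-1.8, -0.8, 1.3]
opening: 0.0001
```

Call:
arm_command --increments '[[[0, 0.08, 0], 0], [[0, 0.16, 0], 0], [[0, 0.24, 0], 0], [[0, 0.32, 0], 0]]'

```text
time: 5.9
ee_pos: [0.6279, 0.2404, 0.0477]
tcp_rot: [-179.4, 0.1, 85.1]
wrist_force: [-36.0, 0.4, 17.9]
opening: 0.0002
```

Call:
arm_command --increments '[[[0, 0.08, 0], 0], [[0, 0.16, 0], 0], [[0, 0.24, 0], 0]]'

```text
time: 6.2
ee_pos: [0.628, 0.2404, 0.0478]
tcp_rot: [-178.7, 0.2, 85.2]
wrist_force: [-42.3, 0.6, 21.4]
opening: -0.0005
```

```bash
python3 go.py .64 .236 .046 85; python3 - <<'E'
from workcell import camera
import cv2,numpy as np
from h import *
o=[]
for n,(r0,r1,c0,c1) in(("scene",(80,270,270,430)),("top",(100,300,120,280))):
    c=camera(n); o.append(cv2.resize(c["frame"][r0:r1,c0:c1,::-1],(400,500)))
cv2.imwrite("pics/s5.png",np.hstack(o))
E
```

```text
t 6.2 p [0.628  0.2404 0.0478] rot [-1.7866e+02  1.7000e-01  8.5220e+01] open -0.0005 F [-42.3   0.6  21.4] q [21. 24. 11. 79.  0. 26.]
units [-0.14  0.49  0.07] roll 0.04
```

View pics/s5.png

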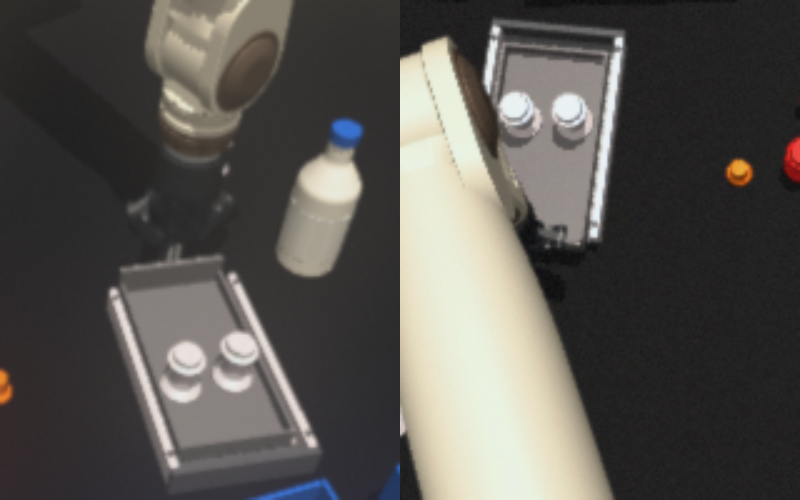

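The force rose to 42 N with no further motion and the tray's back wall is against the closed end, so it's at its stop. I'll back off and rise.

Call:
arm_command --increments '[[[0, -0.3, 0], 0], [[0, -0.8, 0], 0], [[0, -1.4, 0], 0], [[0, -2.0, 0], 0], [[0, -2.4, 0], 0]]'

```text
time: 6.8
ee_pos: [0.5678, 0.2456, 0.0493]
tcp_rot: [-178.7, 0.2, 85.2]
wrist_force: [-0.1, 0.4, 0.6]
opening: -0.0
```

Call:
arm_command --increments '[[[0, 0, -1.0], 0], [[0, 0, -2.2], 0], [[0, 0, -3.4], 0], [[0, 0, -4.6], 0], [[0, 0, -5.5], 0]]'

```text
time: 7.3
ee_pos: [0.5715, 0.2459, 0.1892]
tcp_rot: [-178.8, 0.1, 85.2]
wrist_force: [0.3, 0.3, -0.2]
opening: -0.0
```

```bash
python3 go.py .55 -.1 .19 85; python3 - <<'E'
from workcell import camera
from h import *
c=camera("top"); cv2.imwrite("pics/t6.png",c["frame"][:,:,::-1])
P=cloud(c)
for nm,lo,hi in(("grey",0.08,.35),("blue",-.33,-.1)):
    m=(P[...,1]>lo)&(P[...,1]<hi)&(P[...,0]>.56)&(P[...,0]<.68)&(P[...,2]>.046)&(P[...,2]<.058)
    Q=P[m]; F=Q[Q[:,0]<Q[:,0].min()+.03]
    print(nm,cv2.minAreaRect(F[:,:2].astype(np.float32)*1000))
E
```

```text
t 7.3 p [0.5715 0.2459 0.1892] rot [-1.7884e+02  1.0000e-01  8.5230e+01] open -0.0 F [ 0.3  0.3 -0.2] q [23. 15. 16. 92.  0. 28.]
units [-13.86   0.29  -0.03] roll 0.04
grey ((639.61865234375, 224.78900146484375), (97.51481628417969, 9.1535005569458), 84.50567626953125)
blue ((616.3578491210938, -226.72247314453125), (124.1479721069336, 9.803376197814941), 84.78350067138672)
```

View pics/t6.png

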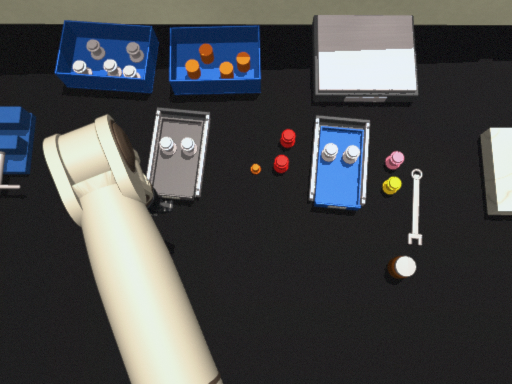

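The grey tray is home (lip at (178,197), both hubs standing). On blue: hubs near (330,152) and (352,154) are white in the blue tray. The red (288,138), (281,163), pink and yellow ones are look-alikes and I'll leave them. The blue tray is the one in the slide at (338,165), not the blue bins at the top left. Moving over, high.

Call:
arm_command --increments '[[[-1.0, 0, 0], 0], [[-2.6, 0, 0], 0], [[-4.2, 0, 0], 0], [[-5.8, 0, 0], 0], [[-7.4, 0, 0], 0]]'

```text
time: 7.85
ee_pos: [0.5569, 0.0604, 0.1926]
tcp_rot: [-179.1, -0.0, 85.2]
wrist_force: [2.0, -1.0, -0.0]
opening: 0.0
```

Call:
arm_command --increments '[[[-1.6, 0.3, 0], 0], [[-3.2, 0.6, 0], 0], [[-4.8, 0.9, 0], 0], [[-6.4, 1.2, 0], 0], [[-8.0, 1.5, 0], 0]]'

```text
time: 8.35
ee_pos: [0.5779, -0.1439, 0.1921]
tcp_rot: [-179.2, -0.0, 85.2]
wrist_force: [1.1, 0.1, 0.1]
opening: 0.0
```

```bash
python3 go.py .652 -.231 .19 85
```

```text
t 8.35 p [ 0.5779 -0.1439  0.1921] rot [-179.16   -0.     85.24] open 0.0 F [1.1 0.1 0.1] q [-14.  11.  12.  91.  -0.  -9.]
units [-3.23  3.24  0.08] roll 0.04
```

Call:
arm_command --increments '[[[-1.0, 1.0, 0], 0], [[-2.0, 2.0, 0.1], 0], [[-3.0, 3.0, 0.1], 0], [[-3.2, 3.2, 0.8], 0], [[-3.2, 3.2, 1.6], 0]]'

```text
time: 8.85
ee_pos: [0.6516, -0.232, 0.1499]
tcp_rot: [-179.2, 0.0, 85.2]
wrist_force: [-0.0, 0.6, -0.6]
opening: 0.0003
```

```bash
python3 go.py .652 -.231 .044 85; python3 - <<'E'
from workcell import camera
from h import *
o=[]
for n,(r0,r1,c0,c1) in(("scene",(130,310,120,280)),("top",(100,300,260,420))):
    c=camera(n); o.append(cv2.resize(c["frame"][r0:r1,c0:c1,::-1],(400,500)))
cv2.imwrite("pics/s7.png",np.hstack(o))
E
```

```text
t 8.85 p [ 0.6516 -0.232   0.1499] rot [-1.7923e+02  3.0000e-02  8.5150e+01] open 0.0003 F [-0.   0.6 -0.6] q [-20.  25.  24.  90.  -0. -15.]
units [0.04 0.01 4.23] roll 0.03
```

View pics/s7.png

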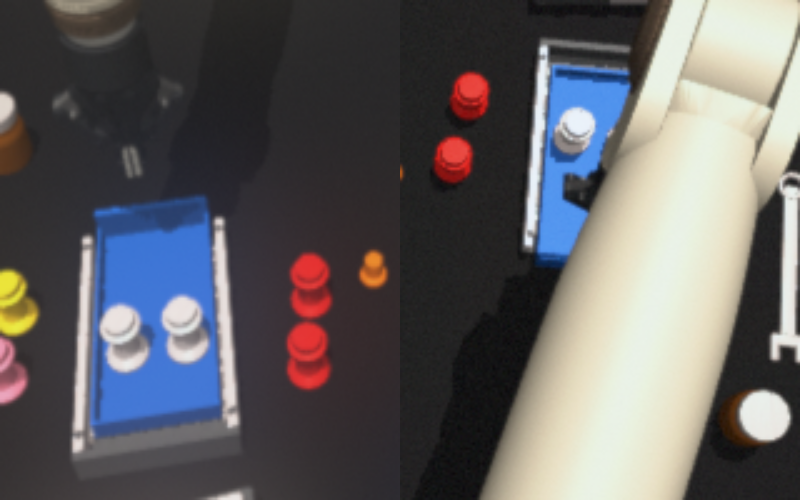

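The hand is over the empty front part of the blue tray, with the hubs well behind it (crop (120,335), (183,330)). Descending.

Call:
arm_command --increments '[[[0, 0, 1.0], 0], [[0, 0, 2.0], 0], [[0, 0, 2.9], 0], [[0, 0, 3.6], 0], [[0, 0, 4.1], 0]]'

```text
time: 9.45
ee_pos: [0.6476, -0.2298, 0.0445]
tcp_rot: [-178.9, -0.1, 85.2]
wrist_force: [-0.1, 1.4, -0.3]
opening: -0.0002
```

```bash
python3 go.py .632 -.229 .046 85; python3 - <<'E'
from workcell import camera
from h import *
o=[]
for n,(r0,r1,c0,c1) in(("scene",(130,310,120,280)),("top",(100,300,260,420))):
    c=camera(n); o.append(cv2.resize(c["frame"][r0:r1,c0:c1,::-1],(400,500)))
cv2.imwrite("pics/s8.png",np.hstack(o))
E
```

```text
t 9.45 p [ 0.6476 -0.2298  0.0445] rot [-1.7891e+02 -6.0000e-02  8.5220e+01] open -0.0002 F [-0.1  1.4 -0.3] q [-19.  25.  13.  79.  -0. -15.]
units [-0.02 -0.62 -0.06] roll 0.04
```

View pics/s8.png

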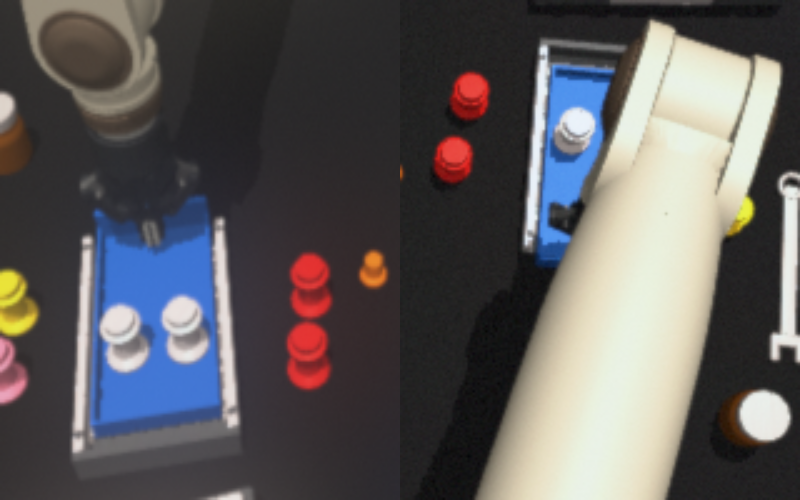

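The tips are inside the tray behind the lip and touching nothing. Now I'll draw gently.

Call:
arm_command --increments '[[[0, -0.15, 0], 0], [[0, -0.3, 0], 0], [[0, -0.45, 0], 0], [[0, -0.55, 0], 0], [[0, -0.65, 0], 0]]'

```text
time: 10.05
ee_pos: [0.6311, -0.2285, 0.0447]
tcp_rot: [-178.9, -0.1, 85.2]
wrist_force: [1.9, 0.4, 0.1]
opening: 0.0
```

Call:
arm_command --increments '[[[0, -0.12, 0], 0], [[0, -0.25, 0], 0], [[0, -0.4, 0], 0], [[0, -0.55, 0], 0], [[0, -0.7, 0], 0]]'

```text
time: 10.55
ee_pos: [0.6133, -0.2269, 0.045]
tcp_rot: [-178.9, -0.1, 85.2]
wrist_force: [3.0, 0.3, -1.9]
opening: 0.0001
```

```bash
python3 go.py .632 -.229 .046 85; python3 - <<'E'
from workcell import camera
from h import *
o=[]
for n,(r0,r1,c0,c1) in(("scene",(130,310,120,280)),("top",(100,300,260,420))):
    c=camera(n); o.append(cv2.resize(c["frame"][r0:r1,c0:c1,::-1],(400,500)))
cv2.imwrite("pics/s9.png",np.hstack(o))
E
```

```text
t 10.55 p [ 0.6133 -0.2269  0.045 ] rot [-1.7889e+02 -8.0000e-02  8.5220e+01] open 0.0001 F [ 3.   0.3 -1.9] q [-20.  21.   7.  77.  -0. -15.]
units [-0.02  0.75 -0.04] roll 0.04
```

View pics/s9.png

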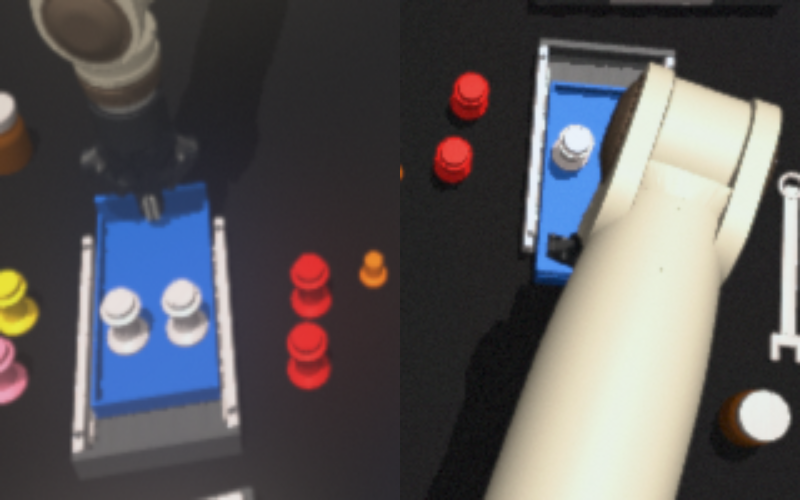

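The tray follows at about 3 N and the hubs are upright. Continuing.

Call:
arm_command --increments '[[[0, -0.16, 0], 0], [[0, -0.34, 0], 0], [[0, -0.53, 0], 0], [[0, -0.72, 0], 0], [[0, -0.9, 0], 0]]'

```text
time: 11.15
ee_pos: [0.59, -0.2251, 0.0455]
tcp_rot: [-178.8, -0.1, 85.2]
wrist_force: [2.7, -0.1, -1.0]
opening: 0.0004
```

Call:
arm_command --increments '[[[0, -0.18, 0], 0], [[0, -0.36, 0], 0], [[0, -0.54, 0], 0], [[0, -0.72, 0], 0], [[0, -0.9, 0], 0]]'

```text
time: 11.65
ee_pos: [0.5672, -0.2231, 0.0459]
tcp_rot: [-178.8, -0.1, 85.2]
wrist_force: [2.0, -0.5, -2.0]
opening: -0.0003
```

Call:
arm_command --increments '[[[0, -0.18, 0], 0], [[0, -0.36, 0], 0], [[0, -0.54, 0], 0], [[0, -0.72, 0], 0], [[0, -0.9, 0], 0]]'

```text
time: 12.15
ee_pos: [0.5444, -0.2212, 0.0464]
tcp_rot: [-178.8, -0.1, 85.2]
wrist_force: [2.5, -0.2, -1.9]
opening: 0.0004
```

```bash
python3 go.py .491 -.217 .046 85; python3 - <<'E'
from workcell import camera
from h import *
o=[]
for n,(r0,r1,c0,c1) in(("scene",(130,310,120,280)),("top",(100,300,260,420))):
    c=camera(n); o.append(cv2.resize(c["frame"][r0:r1,c0:c1,::-1],(400,500)))
cv2.imwrite("pics/s10.png",np.hstack(o))
E
```

```text
t 12.15 p [ 0.5444 -0.2212  0.0464] rot [-1.7884e+02 -8.0000e-02  8.5200e+01] open 0.0004 F [ 2.5 -0.2 -1.9] q [-22.  12.  -4.  75.  -0. -17.]
units [-0.01 -2.14  0.02] roll 0.03
```

View pics/s10.png

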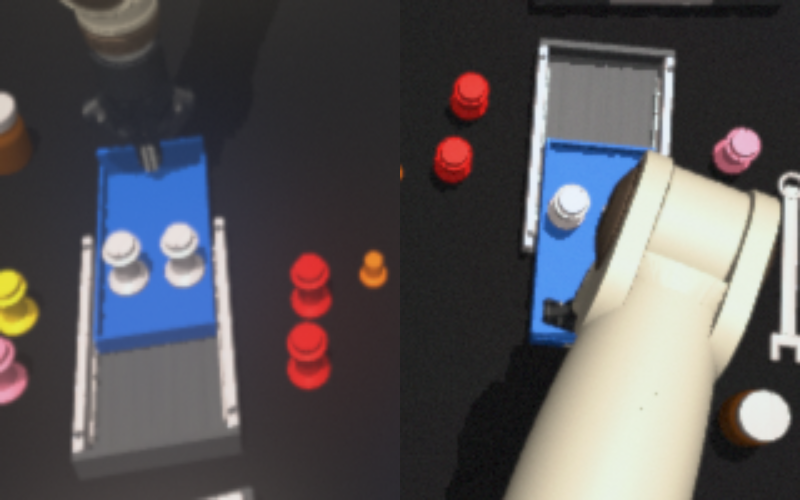

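Call:
arm_command --increments '[[[0, -0.16, 0], 0], [[0, -0.32, 0], 0], [[0, -0.48, 0], 0], [[0, -0.64, 0], 0], [[0, -0.8, 0], 0]]'

```text
time: 12.75
ee_pos: [0.5237, -0.2195, 0.0469]
tcp_rot: [-178.8, -0.1, 85.2]
wrist_force: [1.0, -0.1, -1.7]
opening: -0.0006
```

Call:
arm_command --increments '[[[0, -0.1, 0], 0], [[0, -0.2, 0], 0], [[0, -0.3, 0], 0], [[0, -0.4, 0], 0], [[0, -0.5, 0], 0]]'

```text
time: 13.25
ee_pos: [0.5111, -0.2185, 0.0472]
tcp_rot: [-178.8, -0.1, 85.2]
wrist_force: [1.5, 0.1, -1.1]
opening: 0.0001
```

Call:
arm_command --increments '[[[0, -0.08, 0], 0], [[0, -0.16, 0], 0], [[0, -0.24, 0], 0]]'

```text
time: 13.55
ee_pos: [0.505, -0.218, 0.0473]
tcp_rot: [-178.8, -0.1, 85.2]
wrist_force: [3.0, 0.7, -1.2]
opening: 0.0
```

Call:
arm_command --increments '[[[0, -0.08, 0], 0], [[0, -0.16, 0], 0], [[0, -0.24, 0], 0]]'

```text
time: 13.85
ee_pos: [0.4989, -0.2175, 0.0474]
tcp_rot: [-178.8, -0.1, 85.2]
wrist_force: [1.7, 0.1, -1.6]
opening: 0.0001
```

Call:
arm_command --increments '[[[0, -0.08, 0], 0], [[0, -0.16, 0], 0], [[0, -0.2, 0], 0]]'

```text
time: 14.15
ee_pos: [0.4957, -0.2172, 0.0476]
tcp_rot: [-179.0, -0.1, 85.2]
wrist_force: [16.1, -0.4, -10.7]
opening: -0.0005
```

The force jumped to 16 N, so it's at the stop. I'll hold briefly, then move back inside the tray to clear the lip and look.

Call:
arm_command --increments '[[[0, 0, 0], 0], [[0, 0, 0], 0], [[0, 0.2, 0], 0], [[0, 0.5, 0], 0], [[0, 0.7, 0], 0]]'

```text
time: 14.65
ee_pos: [0.5137, -0.2187, 0.0474]
tcp_rot: [-179.0, -0.1, 85.2]
wrist_force: [0.4, 0.7, 0.6]
opening: -0.0002
```

Call:
arm_command --increments '[[[0, 0, -0.6], 0], [[0, 0, -1.6], 0], [[0, 0, -2.8], 0], [[0, 0, -4.0], 0], [[0, 0, -5.0], 0]]'

```text
time: 15.15
ee_pos: [0.5159, -0.2192, 0.1753]
tcp_rot: [-179.1, -0.0, 85.2]
wrist_force: [0.2, 0.1, -0.4]
opening: 0.0002
```

Call:
arm_command --increments '[[[1.2, -0.6, 0], 0], [[2.4, -1.2, 0], 0], [[3.8, -1.8, 0], 0], [[5.2, -2.4, 0], 0], [[6.4, -3.0, 0], 0]]'

```text
time: 15.65
ee_pos: [0.4538, -0.0521, 0.1778]
tcp_rot: [-179.2, -0.0, 85.2]
wrist_force: [0.4, 0.6, 0.1]
opening: 0.0002
```

```bash
python3 go.py .491 -.217 .046 85; python3 - <<'E'
from workcell import camera
from h import *
d=camera("scene");c=camera("top")
o=[cv2.resize(x["frame"][r0:r1,c0:c1,::-1],(400,400)) for x,(r0,r1,c0,c1) in((d,(60,310,90,420)),(c,(90,300,130,420)))]
cv2.imwrite("pics/s11.png",np.hstack(o))
P=cloud(c);P0=cloud(np.load("top0.npz"))
for nm,lo,hi in(("grey",0.08,.35),("blue",-.33,-.1)):
    for A in(P0,P):
        m=(A[...,1]>lo)&(A[...,1]<hi)&(A[...,0]>.4)&(A[...,0]<.68)&(A[...,2]>.044)&(A[...,2]<.058)
        Q=A[m]; F=Q[Q[:,0]<Q[:,0].min()+.03]
        print(nm,len(F),cv2.minAreaRect(F[:,:2].astype(np.float32)*1000))
E
```

```text
t 15.65 p [ 0.4538 -0.0521  0.1778] rot [-1.7917e+02 -4.0000e-02  8.5220e+01] open 0.0002 F [0.4 0.6 0.1] q [ -7.  -8. -10.  89.   0.  -2.]
units [-6.45  2.03  5.27] roll 0.04
grey 148 ((564.588134765625, 244.4603271484375), (123.0239486694336, 9.224407196044922), 84.70526123046875)
grey 152 ((640.448486328125, 237.74545288085938), (122.89790344238281, 11.058188438415527), 85.4914321899414)
blue 162 ((616.03173828125, -226.74298095703125), (123.23773956298828, 10.304102897644043), 84.57559204101562)
blue 112 ((478.36700439453125, -229.38584899902344), (92.39521026611328, 9.329381942749023), 84.2578125)
```

View pics/s11.png

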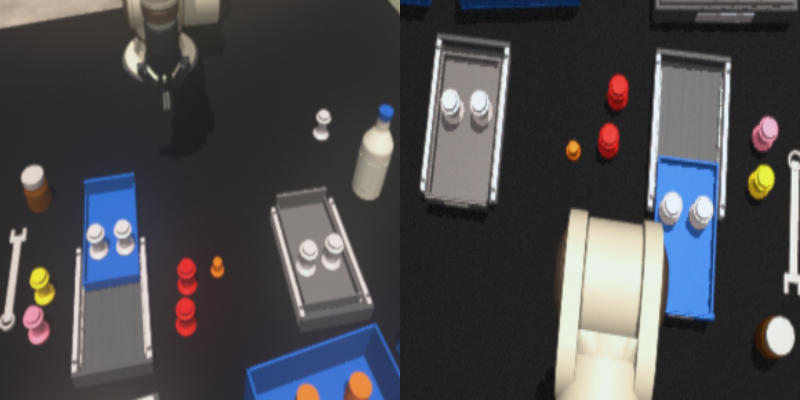

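The picture shows the grey tray home (top crop (465,130)) and the blue tray out (685,240). All four hubs stand in their trays, the bystanders haven't moved, and the hand is clear. Handing in.

```bash
python3 -c "
from workcell import job_done
print(job_done())"
```

```text
the job is handed in; nothing more can be done
None
```

I pushed the grey tray home with the shut fingertips, then hooked the blue tray behind its lip and drew it out to its stop. The job is handed in at about 16 s of the 54 s allowed; `job_done()` gave no verdict.

- **Grey tray:** it moved about 76 mm. It took about 3 N while sliding, and at the stop the wrist force climbed with no further motion. That peak was 42 N, higher than I intended because I sent the last push moves together, but under the 60 N limit.
- **Blue tray:** the lip moved about 137 mm at about 3 N, with 16 N at the stop. The arm hid part of the blue lip in the last top view, so the final depth fit saw about 92 mm of its 124 mm width. The travel figure agrees with the arm's own motion of about 135 mm.
- **Final pictures:** all four hubs were standing in their trays. The plug, jar, wrench, spray and spare hub looked unmoved, but I judged this by eye and did not measure them.
- **Hand:** it was clear and raised, with wrist force near zero. The fingers stayed shut throughout, so neither lip was pinched.

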